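# Brace the right stone candle jar and twist off its tight cap

## Robot

A 6-joint arm with a two-finger parallel gripper is mounted at the origin on the work surface. World frame = base frame: x ahead of the robot, y to its left, z up, the work surface at z = 0. Lengths are in m, angles in rad, forces in N, time in s.
With the tool pointing down it reaches from about 0.25 to 0.725 m from the base axis. Payload 9.7 kg.
Tool frame: the origin (TCP) lies on the centre line of the jaws, within the pads' length; the fingertips stand 25 mm ahead of it and the grasp point (between the pads) lies 6 mm ahead of it; z points along the fingers, x is the direction in which the jaws open and shut, and the axes are right-handed (so a half turn about z gives the same grasp; the last joint's range is limited). The gripper opens to 85 mm and grips with 20 to 120 N. Pads are 22 mm wide; open, the fingers measure 114 mm over their backs; the gripper's body (76 mm by 85 mm) begins 54 mm behind the grasp point. The pads swing forward as they close: fully open they stand 13 mm farther back than shut.
Start: joints at [-1.168, 0.087, 0.176, 1.66, 0, 1.571], TCP at [0.216, -0.506, 0.256] pointing down, gripper open.
Joint ranges: [-3.13, 3.13], [-0.85, 1.81], [-1.15, 1.24], [-2.2, 2.28], [-1.44, 1.52], [-3.14, 3.14]. Speed limits (rad/s): [2.22, 2.22, 2.57, 3.14, 3.14, 3.14].

## Interface

Orientations are given as a rotation vector (axis times angle).
In Python, from rig import manip, fingers, solver, capture, camera_info gives the robot as it stands. Calls block until the motion is done:
- manip.move_ptp(position, orientation): joint-space move of the TCP to a pose.
- manip.line_to(position, max_speed=0.15, rot=None): straight line of the TCP; rot=None keeps the orientation; max_speed is the mean speed in m/s.
- manip.movej(angles): joint-space move.
- fingers.open_jaws() and fingers.gripper_close(newtons=None): open the fingers fully, or close them until they stop; newtons is the grip in N (None keeps the last).
- manip.wait(seconds).
- solver.solve_ik(position, orientation): joint angles nearest the present ones, or None.
- manip.state(): the state.
- capture(name): name is "scene" or "top" or "wrist"; returns the picture (384x512x3 uint8, blue, green, red); there is no depth.
- camera_info(name): a dict with "fovy" (degrees; the focal length in pixels is half the picture's height over the tangent of half this angle, whatever the lens; pixels are square), "cx", "cy" (the principal point, pixels), "R" (3x3) and "t" (3): a world point X has camera coordinates R X + t; the wrist camera has in their place "T_tool_cam" (4x4, takes a point from camera to tool coordinates, whose origin is the TCP and whose axes are the tool frame's). Camera axes: x right, y down, z forward; pixel columns grow to the right and rows downward; lengths in m; the calibration is good to about 2 mm. A picture is of the moment at which its call begins: read the wrist's pose just before it. camera_info takes no time and is no camera call.
A pose or a line that the arm cannot do raises manip.MotionError and nothing moves.
- manip.hand_in(): hands the job in, once; it reports no verdict.
The state is a dict: "time_s": time; "joints": joint angles; "qvel": joint speeds; "effort": joint torques, N m; "eef_pos": TCP position; "tool_rot": TCP orientation; "ft_force": force on the tool from outside, world axes, zero at the start; "torque": the same for the moment, N m; "opening": finger opening in m.
Only numpy, scipy, OpenCV 4.12 (cv2) and the standard library are available. Lean on these libraries where they do the work, as an engineer would, in place of code of your own. Each camera call takes 0.05 s, during which the arm holds its last target.

## Task

Of the three stone candle jars, pick the one whose square foot matches the pocket of the wooden bracing block, keep it upright, and seat it fully down in the pocket with its cap still on. Then, with the block bracing the jar, twist the tight cap anticlockwise until its lugs come free and lift it straight off, leaving the jar seated. Finish still gripping the cap, held level and still over the mouth about 2 cm clear of it (do not put it down or let go), and leave all the other things where they stand.

Things in the scene. Friction and masses are not known exactly. Their poses are not given: they have to be found in the camera images.
- jar: The jar to open, the middle of three sizes: amber onyx, about 0.45 kg. Origin: centre of its underside, z up. Square foot 58 x 58 mm, 14 mm high, sides along the jar's x and y (any quarter turn fits the pocket); round body 52 mm wide up to 56 mm, then tapering to a 39 mm neck; 95 mm tall with the cap on. The tight cap can carry it. Standing loose, it would just turn with the cap.
- cap: The jar's steel twist cap: 24-sided, 56 mm across flats, 22 mm high, flat top, 0.07 kg. Origin: centre of its skirt's underside, 73 mm above the jar's origin when closed; z up. It has three inside lugs under three neck lugs and does not rise while turned. Turning takes about 0.3 to 0.8 N m; a springy rubber seal pushes it up with 22 to 24 N and raises it 1.5 mm once free.
- cap_top (a point): Centre of the cap's top, axes as the cap's. It loosens anticlockwise seen from above. With the cap's x axis at angle a anticlockwise of the jar's x axis, it starts at a = -0.22 to 0 rad, is free to lift from a = 0.75, and meets a stop at about 1.25: it is still free there, but pressing on against the stop jams the jar in the block so that it lifts too. 1.15 rad of turn frees it from every start, in one grasp; the jar gives 0.07 rad either way in the pocket.
- jar_mouth (a point): Centre of the jar's rim (its mouth), 89.5 mm above the jar's origin.
- brace: Wooden bracing block fixed to the table, 120 x 120 x 28 mm, origin at the centre of its underside, its sides along its x and y. In its middle is a square pocket, open at the top, 62 x 62 mm (68 mm at the top 3 mm), sides parallel to the block's.
- pocket (a point): Centre of the pocket's floor, 8 mm above the table and 20 mm below the block's top face; axes as the block's.
- jar_small: Look-alike jar, too small for the pocket: foot 46 mm square, cap 44 mm in diameter, 80 mm tall. Origin: centre of its underside. Leave alone.
- jar_large: Look-alike jar, too large for the pocket: foot 70 mm square, cap 66 mm in diameter, 109 mm tall. Origin: centre of its underside. Leave alone.
- goblet: Bystander: amber onyx goblet, 142 mm tall, up to 86 mm in diameter. Origin: centre of its underside.
- dish: Bystander: pale stone dish, 90 mm in diameter, 40 mm high. Origin: centre of its underside.
- mortar: Bystander: black stone mortar, 84 mm in diameter, 65 mm high. Origin: centre of its underside.
- napkin_ring: Bystander: rose stone napkin ring, 42 mm in diameter, 22 mm high. Origin: centre of its underside.
- brush: Bystander: hand brush 130 mm long, lying flat.

How it is judged:
On the way, in this order (a step that is already met when the one before it is completed fails the run):
1. the jar is seated in the pocket with its cap still closed (z of jar in the frame of pocket between -0.004 and 0.004 m and horizontal distance between jar and pocket below 0.006 m and angle between jar's own z axis and vertical below 0.06 rad and z of cap in the frame of jar below 0.0765 m and angle between the x axis of cap and the x axis of jar, either way round below 0.5 rad), for 0.2 s.
2. the cap is twisted free of its lugs while the jar stays seated (z of jar in the frame of pocket between -0.004 and 0.004 m and horizontal distance between jar and pocket below 0.006 m and angle between jar's own z axis and vertical below 0.06 rad and angle between the x axis of cap and the x axis of jar, either way round above 0.62 rad and horizontal distance between cap and jar below 0.006 m and z of cap in the frame of jar below 0.08 m).
At the end, for the whole second after the job is handed in: Jar seated in the pocket (4 mm in height, 6 mm sideways, 0.06 rad upright); cap gripped by the fingers, clear of the jar, its underside 5 to 45 mm above the rim, within 20 mm of the mouth's axis and 0.2 rad of level, under 0.03 m/s; every other thing within 30 mm of its start (z of jar in the frame of pocket between -0.004 and 0.004 m and horizontal distance between jar and pocket below 0.006 m and angle between jar's own z axis and vertical below 0.06 rad and z of cap in the frame of jar_mouth between 0.005 and 0.045 m and horizontal distance between cap and jar_mouth below 0.02 m and angle between cap's own z axis and vertical below 0.2 rad and contact force between the fingers and cap above 1 N and contact force between cap and jar below 0.05 N and linear speed of cap below 0.03 m/s and distance of each of jar_small, jar_large, goblet, dish, mortar, napkin_ring, brush from where it was at the start of the episode below 0.03 m); the arm keeps its last pose, push and grip.
It fails at once if the jar is tipped by more than 0.5 rad (angle between jar's own z axis and vertical above 0.5 rad).
It fails at once if another thing is pushed more than 30 mm (distance of any of jar_small, jar_large, goblet, dish, mortar, napkin_ring, brush from where it was at the start of the episode above 0.03 m).
It also fails if it takes over 48 s, if anything falls off the work surface, if the arm or the gripper's body presses on something with over 40 N, if the wrist force passes 120 N, or if a joint passes its speed limit or range.

## Working session

There is one attempt and no reset: what is moved stays moved. The work goes in short steps, each a Python script; the robot and the scene stay as the last script left them, time stands still between calls to the robot, and variables do not carry over. Pictures are saved under pics/ and viewed, and the job is handed in when it is done.

```bash
ls; mkdir -p pics; python3 - <<'E'
from rig import manip, fingers, solver, capture, camera_info
import cv2
for n in ["scene","top","wrist"]:
    im=capture(n); cv2.imwrite(f"pics/{n}0.png",im); print(n,camera_info(n))
print(manip.state())
E
```

```text
pics
scene {'fovy': 55.13627970013262, 'cx': 259.28158095201104, 'cy': 189.8550253526428, 'R': array([[ 0.68825395,  0.72537851,  0.01151169],
       [ 0.61029355, -0.570334  , -0.5497826 ],
       [-0.39223498,  0.38541556, -0.83522845]]), 't': array([-0.38634588, -0.24260269,  1.20788386])}
top {'fovy': 55.20116604940356, 'cx': 256.68938957197724, 'cy': 191.58255395704978, 'R': array([[ 0.02504161, -0.99965241,  0.00824531],
       [-0.99815153, -0.02545919, -0.05518469],
       [ 0.05537543, -0.00684815, -0.99844212]]), 't': array([0.05028162, 0.54346738, 1.22848022])}
wrist {'fovy': 58.442968259853004, 'cx': 257.459354153418, 'cy': 186.43018674530907, 'T_tool_cam': array([[ 9.99999678e-01,  6.58140326e-04, -4.58610684e-04,
        -3.52292624e-04],
       [-5.07579004e-04,  9.61855222e-01,  2.73558540e-01,
        -7.01450586e-02],
       [ 6.21156987e-04, -2.73558219e-01,  9.61855246e-01,
        -1.19053062e-01],
       [ 0.00000000e+00,  0.00000000e+00,  0.00000000e+00,
         1.00000000e+00]])}
{'time_s': 0.15, 'joints': array([-1.16801472e+00,  8.73370851e-02,  1.75315724e-01,  1.65984031e+00,
       -1.11278416e-05,  1.57082351e+00]), 'qvel': array([-0.0003213 , -0.0024048 ,  0.00232615,  0.0001731 ,  0.00109354,
        0.00200606]), 'effort': array([-3.88800854e-04, -5.20761323e+01,  4.65045333e+01,  1.39612611e-02,
       -4.83451231e-05,  2.10732871e-06]), 'eef_pos': array([ 0.21552084, -0.50583471,  0.25574387]), 'tool_rot': array([-2.62039840e+00,  1.73190146e+00,  1.40547592e-03]), 'ft_force': array([0.32161744, 1.06251245, 0.08096467]), 'torque': array([ 0.01105458, -0.04223218,  0.00988558]), 'opening': 0.08584023757913925}
```

View pics/scene0.png

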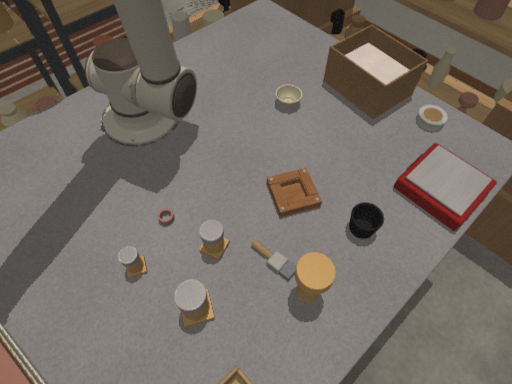

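View pics/top0.png

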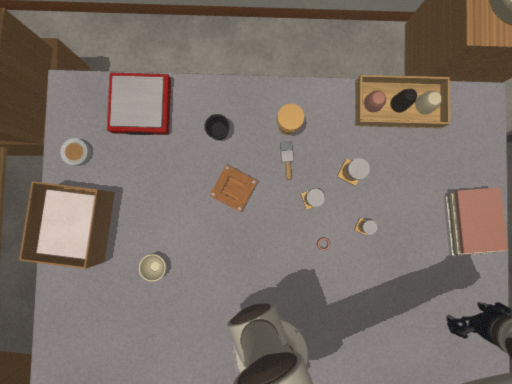

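View pics/wrist0.png

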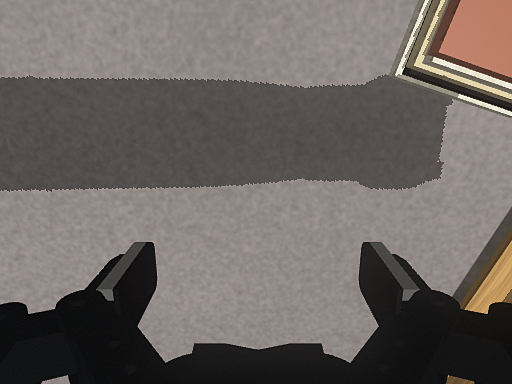

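The overhead view shows the medium jar's cap at about (315,198), the large one at (358,168), the small one at (369,228), and the brace at (234,188). I'll convert these to rough positions, then take closer wrist views.

```bash
cat > h.py <<'E'
from rig import manip, fingers, solver, capture, camera_info
import cv2, numpy as np
from scipy.spatial.transform import Rotation as Rn
def cam(n):
    c=camera_info(n); f=192/np.tan(np.radians(c["fovy"]/2))
    if n=="wrist":
        s=manip.state(); T=np.eye(4); T[:3,:3]=Rn.from_rotvec(s["tool_rot"]).as_matrix(); T[:3,3]=s["eef_pos"]
        W=T@np.array(c["T_tool_cam"]); R=W[:3,:3].T; t=-R@W[:3,3]
    else: R=np.array(c["R"]); t=np.array(c["t"])
    return dict(f=f,cx=c["cx"],cy=c["cy"],R=R,t=t)
def ray(c,px,z):
    d=c["R"].T@np.array([(px[0]-c["cx"])/c["f"],(px[1]-c["cy"])/c["f"],1]); o=-c["R"].T@c["t"]
    return o+d*(z-o[2])/d[2]
def proj(c,X):
    p=c["R"]@np.asarray(X)+c["t"]; return c["f"]*p[:2]/p[2]+[c["cx"],c["cy"]]
def down(a): # tool x at world angle a, z down
    x=[np.cos(a),np.sin(a),0]; z=[0,0,-1]; y=np.cross(z,x)
    return Rn.from_matrix(np.column_stack([x,y,z])).as_rotvec()
def shot(name,fn):
    c=cam(name); im=capture(name); cv2.imwrite("pics/"+fn+".png",im); np.savez("pics/"+fn+".npz",**c); return c,im
E
python3 - <<'E'
from h import *
c=cam("top")
for n,p,z in [("med",(315,198),.095),("lar",(358,168),.109),("sma",(369,228),.08),("brace",(234,188),.028),("gob",(291,118),.14),("brush",(288,160),.01),("ring",(323,243),.02)]:
    P=ray(c,p,z); print(n,P.round(3),np.hypot(P[0],P[1]).round(3))
for a in np.arange(-np.pi,np.pi,np.pi/4):
    print(round(a,2),[None if (q:=solver.solve_ik(p,down(a))) is None else q.round(2) for p in ([.4,-.12,.3],[.42,.1,.3])])
E
```

```text
med [ 0.522 -0.121  0.095] 0.536
lar [ 0.619 -0.252  0.109] 0.669
sma [ 0.431 -0.298  0.08 ] 0.524
brace [0.551 0.14  0.028] 0.569
gob [ 0.765 -0.035  0.14 ] 0.766
brush [ 0.653 -0.04   0.01 ] 0.654
ring [ 0.375 -0.162  0.02 ] 0.409
-3.14 [array([-0.29, -0.2 , -0.02,  1.76,  0.  , -1.86]), array([ 0.23, -0.17,  0.01,  1.75,  0.  , -1.34])]
-2.36 [array([-0.29, -0.2 , -0.02,  1.76,  0.  , -2.65]), array([ 0.23, -0.17,  0.01,  1.75,  0.  , -2.12])]
-1.57 [array([-0.29, -0.2 , -0.02,  1.76,  0.  ,  2.85]), array([ 0.23, -0.17,  0.01,  1.75,  0.  , -2.91])]
-0.79 [array([-0.29, -0.2 , -0.02,  1.76, -0.  ,  2.06]), array([ 0.23, -0.17,  0.01,  1.75, -0.  ,  2.59])]
0.0 [array([-0.29, -0.2 , -0.02,  1.76,  0.  ,  1.28]), array([ 0.23, -0.17,  0.01,  1.75,  0.  ,  1.8 ])]
0.79 [array([-0.29, -0.2 , -0.02,  1.76, -0.  ,  0.49]), array([ 0.23, -0.17,  0.01,  1.75, -0.  ,  1.02])]
1.57 [array([-0.29, -0.2 , -0.02,  1.76,  0.  , -0.29]), array([ 0.23, -0.17,  0.01,  1.75,  0.  ,  0.23])]
2.36 [array([-0.29, -0.2 , -0.02,  1.76,  0.  , -1.08]), array([ 0.23, -0.17,  0.01,  1.75,  0.  , -0.55])]
```

```bash
python3 - <<'E'
from h import *
manip.move_ptp([.487,-.121,.27],down(np.pi/2)); manip.wait(.2)
shot("wrist","wj"); print(manip.state()["time_s"])
manip.move_ptp([.516,.14,.25],down(np.pi/2)); manip.wait(.2)
shot("wrist","wb"); print(manip.state()["time_s"],manip.state()["joints"])
E
```

```text
2.1167
3.3917 [ 2.62982483e-01  4.71912056e-02  1.22237180e-01  1.64545798e+00
 -9.54087730e-05  2.64626125e-01]
```

View pics/wj.png

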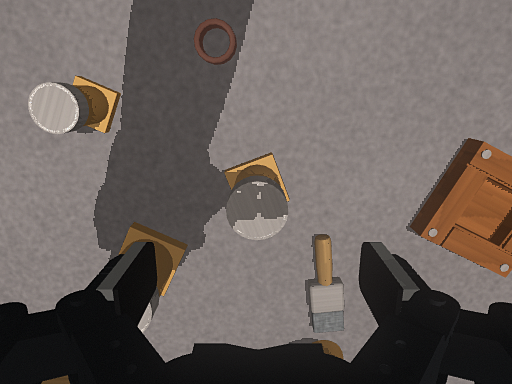

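View pics/wb.png

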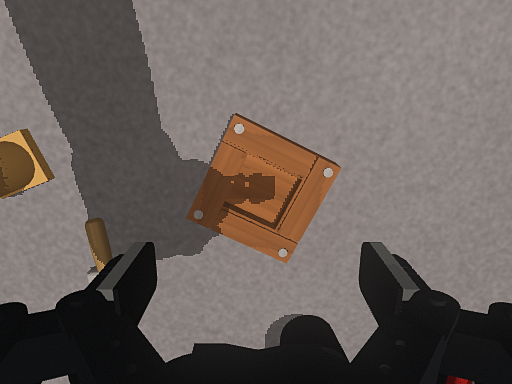

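The jar view puts the medium cap at about (257,209), with visible foot corners near (224,172), (271,153) and (288,200). The brace view shows four top-face pins near (239,129), (328,173), (282,253) and (198,215). I'll zoom in on both.

```bash
python3 - <<'E'
import cv2,numpy as np
a=cv2.imread("pics/wj.png")[140:250,205:315]; b=cv2.imread("pics/wb.png")[105:275,180:350]
cv2.imwrite("pics/z1.png",cv2.resize(a,(550,550),interpolation=cv2.INTER_CUBIC))
cv2.imwrite("pics/z2.png",cv2.resize(b,(595,595),interpolation=cv2.INTER_CUBIC))
E
```

```text
(no output)
```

View pics/z1.png

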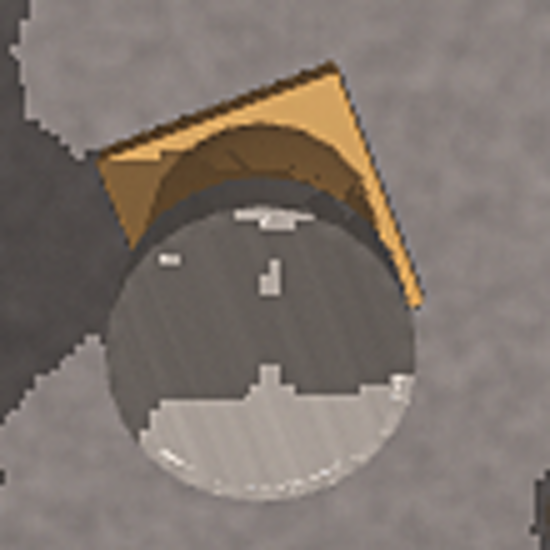

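View pics/z2.png

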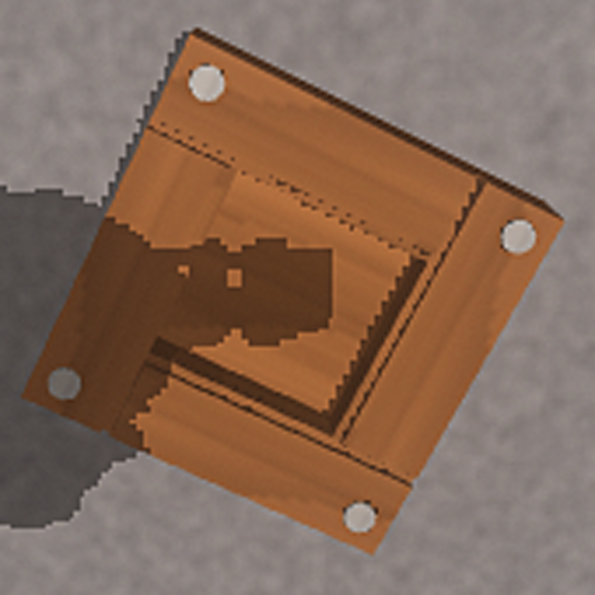

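```bash
cat > meas.py <<'E'
from h import *
def L(fn): return dict(np.load("pics/"+fn+".npz"))
cj=L("wj"); cb=L("wb")
pj=lambda u,v:((u+.5)/5-.5+205,(v+.5)/5-.5+140)
pb=lambda u,v:((u+.5)/3.5-.5+180,(v+.5)/3.5-.5+105)
pins=np.array([ray(cb,pb(*p),.028) for p in [(207,83),(519,237),(360,517),(64,383)]])[:,:2]
B=pins.mean(0); print("pins side",np.linalg.norm(pins-np.roll(pins,-1,0),axis=1))
e=[np.degrees(np.arctan2(*(pins[(i+1)%4]-pins[i])[::-1]))%90 for i in range(4)]; print(e)
cor=np.array([ray(cb,pb(*p),.028) for p in [(188,38),(562,222),(375,553),(22,398)]])[:,:2]
print("corner c",cor.mean(0),np.linalg.norm(cor-np.roll(cor,-1,0),axis=1)); d=cor-np.roll(cor,-1,0); print((np.degrees(np.arctan2(d[:,1],d[:,0]))%90))
print("B",B)
# jar
tc=ray(cj,pj(335,74),.014)[:2]; lc=ray(cj,pj(103,162),.014)[:2]; rp=ray(cj,pj(420,300),.014)[:2]
print("foot",tc,lc,rp,np.linalg.norm(lc-tc),np.linalg.norm(rp-tc))
u=lc-tc; v=rp-tc; print(np.degrees(np.arctan2(u[1],u[0]))%90,np.degrees(np.arctan2(v[1],v[0]))%90)
u/=np.linalg.norm(u);v/=np.linalg.norm(v)
print("jar centre from foot",tc+.029*u+.029*v)
C=np.array([ray(cj,pj(*p),.095) for p in [(107,340),(414,345),(265,500)]])[:,:2]
ex=[]
A=np.c_[2*C,np.ones(3)]; s=np.linalg.solve(A,(C**2).sum(1)); print("cap",s[:2],"r",np.sqrt(s[2]+s[:2]@s[:2]))
E
python3 meas.py
```

```text
pins side [0.10089281 0.10050586 0.10086552 0.10046625]
[np.float64(63.656373849085334), np.float64(63.55245606931557), np.float64(63.63389722854818), np.float64(63.56798349021369)]
corner c [0.55261333 0.14395979] [0.12000551 0.11897719 0.12037606 0.1194617 ]
[63.9170198  64.0486132  64.14776205 63.87082309]
B [0.55250938 0.14416939]
foot [ 0.48810471 -0.10500885] [ 0.5080687  -0.15690712] [ 0.5407613  -0.08492253] 0.055605684563524084 0.05635757956907687
21.040509219948177 20.879783564717933
jar centre from foot [ 0.5256121  -0.12173948]
cap [ 0.52530846 -0.12151063] r 0.02803605071995557
```

```bash
python3 - <<'E'
from h import *
J=[.5255,-.1216]; a=np.radians(-14)
manip.move_ptp([*J,.20],down(a)); manip.wait(.1)
shot("wrist","pre")
manip.line_to([*J,.088],.12)
fingers.gripper_close(60); manip.wait(.2); print("op",manip.state()["opening"],manip.state()["ft_force"])
manip.line_to([*J,.178],.12); manip.wait(.3)
shot("wrist","held"); shot("scene","sheld")
s=manip.state(); print(s["time_s"],s["opening"],s["ft_force"],s["eef_pos"],s["joints"])
E
```

```text
op 0.05465565486742519 [-4.86019844  1.32994978  6.72061464]
7.7167 0.055042125250771325 [ 0.06253184 -0.07278789 -6.6992655 ] [ 0.52543617 -0.12157306  0.17777037] [-2.27389869e-01  4.62065328e-02 -1.86141966e-02  1.50631192e+00
  3.21068649e-05  1.58774723e+00]
```

View pics/pre.png

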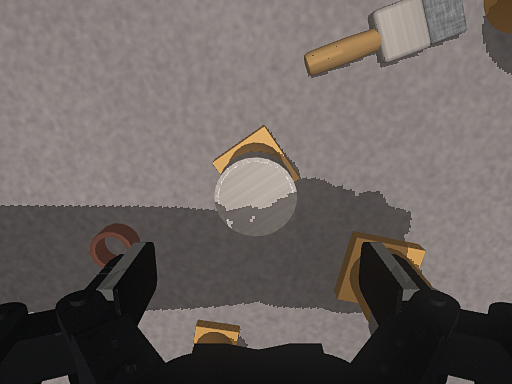

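View pics/held.png

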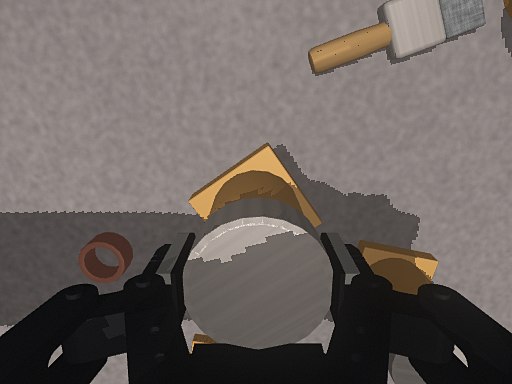

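View pics/sheld.png

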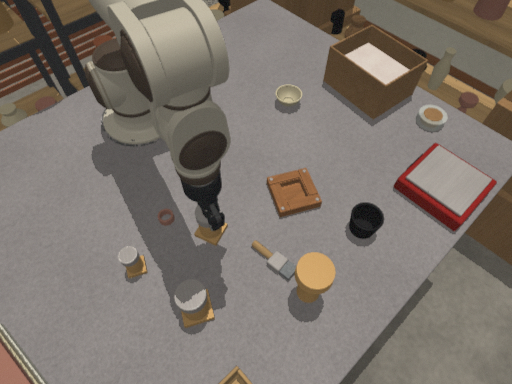

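The jar is held. In the wrist view its foot corners are near (268,144), (189,200) and (321,224). I'll zoom in to measure its yaw and centre in the grasp.

```bash
python3 - <<'E'
import cv2
a=cv2.imread("pics/held.png")[130:240,180:340]
cv2.imwrite("pics/z3.png",cv2.resize(a,(800,550),interpolation=cv2.INTER_CUBIC))
E
```

```text
(no output)
```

View pics/z3.png

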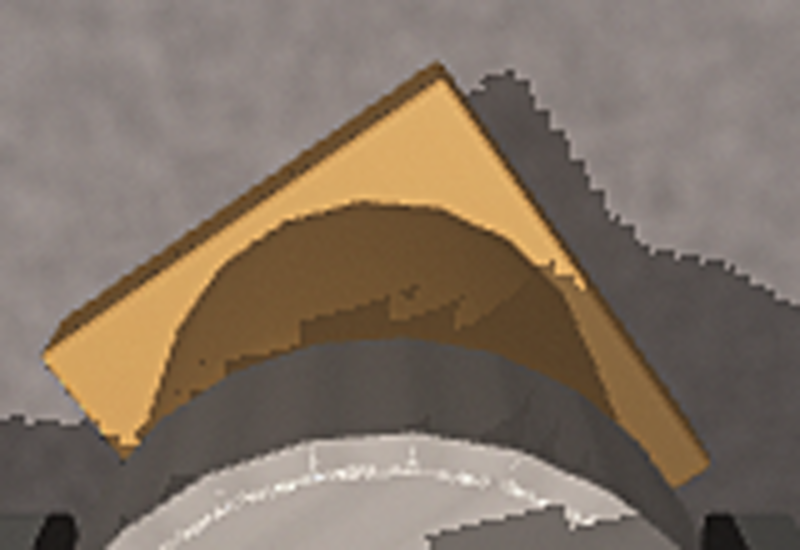

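```bash
python3 - <<'E'
from h import *
c=dict(np.load("pics/held.npz")); s=manip.state()
p=lambda u,v:((u+.5)/5-.5+180,(v+.5)/5-.5+130)
for z in (.102,.104,.106):
    t,l,r=[ray(c,p(*q),z)[:2] for q in [(441,83),(45,355),(709,465)]]
    u=l-t;v=r-t
    print(z,np.linalg.norm(u),np.linalg.norm(v),(l+r)/2-s["eef_pos"][:2],np.degrees(np.arctan2(u[1],u[0])),np.degrees(np.arctan2(v[1],v[0])))
R=Rn.from_rotvec(s["tool_rot"]).as_matrix();print(R[:,2],np.degrees(np.arctan2(R[1,0],R[0,0])))
E
```

```text
0.102 0.05719027658837656 0.057148423548566245 [-0.00117098 -0.00063537] -159.16583471562254 -68.76250482660514
0.104 0.056602385292074946 0.05656096248340356 [-9.82994892e-04  7.15275949e-05] -159.16583471562254 -68.76250482660504
0.106 0.05601449399577333 0.05597350141824081 [-0.00079501  0.00077843] -159.1658347156225 -68.76250482660507
[-3.20427808e-04  1.07099564e-04 -9.99999943e-01] -13.999694768081955
```

```bash
python3 - <<'E'
from h import *
B=[.5525,.1445]; a=np.radians(28.7)
manip.move_ptp([*B,.178],down(a)); manip.line_to([*B,.135],.1); manip.wait(.2)
shot("wrist","over"); shot("scene","sover")
s=manip.state(); print(s["time_s"],s["ft_force"],s["eef_pos"])
E
```

```text
9.6417 [-0.2412421   0.72107454 -6.11305594] [0.55273337 0.14458836 0.13556697]
```

View pics/over.png

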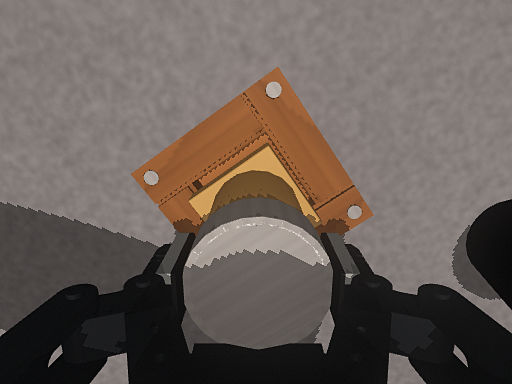

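The wrist view over the block shows pins at (274,90), (151,178) and (355,212), with the foot parallel to the pocket. I'll check the relative offset numerically in this same view.

```bash
python3 - <<'E'
from h import *
im=cv2.imread("pics/over.png")
cv2.imwrite("pics/z4.png",cv2.resize(im[60:240,125:385],(780,540),interpolation=cv2.INTER_CUBIC))
g=cv2.cvtColor(im,cv2.COLOR_BGR2HSV); m=((g[...,1]<60)&(g[...,2]>150)).astype(np.uint8)
m[:60]=0
n,_,st,ce=cv2.connectedComponentsWithStats(m)
c=dict(np.load("pics/over.npz"))
P=[]
for i in range(1,n):
    if 80<st[i,4]<350 and ce[i][1]<230: print(ce[i],st[i,4]); P.append(ray(c,ce[i],.028)[:2])
print(np.array(P))
E
```

```text
[273.2893401   89.36548223] 197
[150.60645161 177.47096774] 155
[354.04964539 211.95035461] 141
[[0.52919718 0.21077158]
 [0.48425678 0.12022249]
 [0.61976317 0.16584711]]
```

View pics/z4.png

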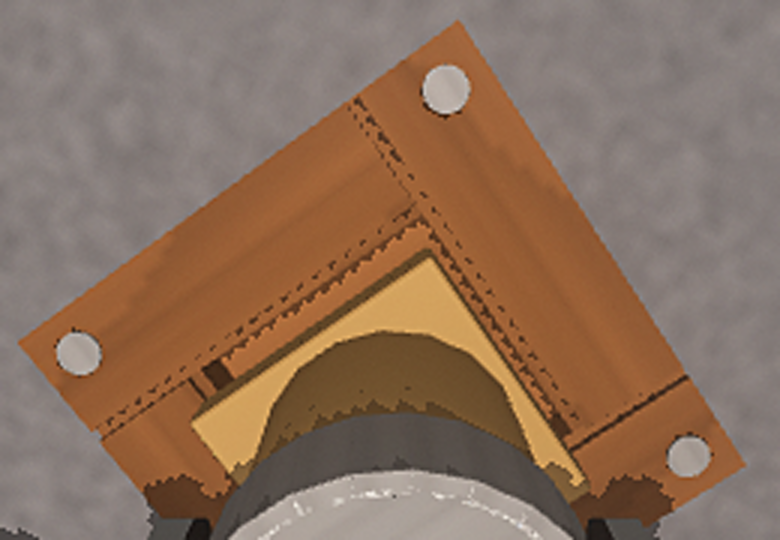

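```bash
python3 - <<'E'
from h import *
c=dict(np.load("pics/over.npz"))
p=lambda u,v:((u+.5)/3-.5+125,(v+.5)/3-.5+60)
for z in (.0576,.0596,.0616):
    t,l,r=[ray(c,p(*q),z)[:2] for q in [(430,260),(193,424),(587,483)]]
    u=t-l;v=r-t
    print(z,np.linalg.norm(u),np.linalg.norm(v),(l+r)/2,np.degrees(np.arctan2(u[1],u[0])),np.degrees(np.arctan2(v[1],v[0])))
E
```

```text
0.0576 0.057987695765686985 0.05644525545684699 [0.55338397 0.14271719] 63.71864955683912 -25.982600302316115
0.0596 0.05739991239822086 0.05587310679855262 [0.55304115 0.14336021] 63.718649556838976 -25.982600302316165
0.0616 0.05681212903075461 0.055300958140258434 [0.55269832 0.14400323] 63.718649556839026 -25.982600302316083
```

```bash
python3 - <<'E'
from h import *
B=[.5518,.1440]
manip.line_to([*B,.135],.05)
for z in (.118,.110,.104,.099,.097):
    manip.line_to([*B,z],.06); s=manip.state(); print(z,s["eef_pos"].round(4),s["ft_force"].round(1),s["torque"].round(2))
    if s["ft_force"][2]>12: break
manip.wait(.3); s=manip.state();print(s["time_s"],s["ft_force"],s["opening"]); shot("wrist","in")
E
```

```text
0.118 [0.5514 0.1439 0.1173] [-0.   0.7 -5.5] [ 0.04 -0.01 -0.03]
0.11 [0.5515 0.1439 0.1095] [-0.  -1.1 -5.4] [ 0.02 -0.01 -0.03]
0.104 [0.5516 0.1439 0.1035] [ 0.3 -0.2 -6. ] [-0.01  0.01  0.  ]
0.099 [0.5516 0.1439 0.0986] [ 0.8  0.3 -6. ] [0.06 0.03 0.  ]
0.097 [0.552  0.144  0.0972] [-0.6  0.8 -5. ] [ 0.04 -0.08 -0.01]
11.6583 [ 0.05988347 -0.14519684 -5.04848519] 0.05457910883035404
```

View pics/in.png

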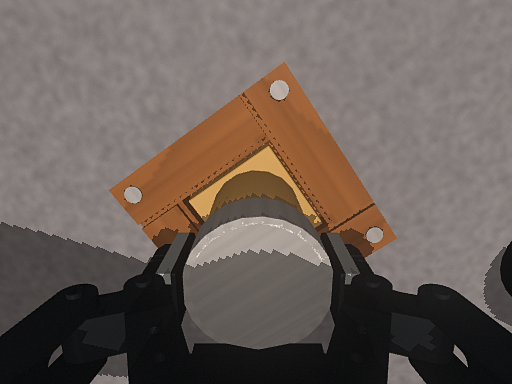

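The foot is inside the pocket with no lateral force, but it isn't bearing on the floor yet. I'll lower it until it makes contact.

```bash
python3 - <<'E'
from h import *
B=[.5518,.1440]
for z in (.096,.0953,.0946,.094,.0934,.0928):
    manip.line_to([*B,z],.03); manip.wait(.1); s=manip.state(); print(z,s["eef_pos"].round(4),s["ft_force"].round(1),s["torque"].round(2))
    if s["ft_force"][2]>4: break
manip.wait(.3); print(manip.state()["time_s"])
shot("wrist","seat"); shot("scene","sseat")
E
```

```text
0.096 [0.5519 0.144  0.0969] [-3.4 -2.1  4.7] [-0.26  0.62  0.03]
12.3583
```

View pics/sseat.png

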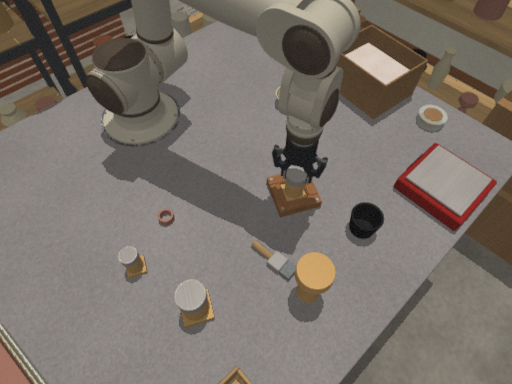

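```bash
python3 - <<'E'
from h import *
s=manip.state(); a=np.radians(28.7)
fingers.open_jaws(); manip.wait(.2)
p=s["eef_pos"]; manip.line_to([p[0],p[1],.22],.15); manip.wait(.2)
shot("wrist","rel"); print(manip.state()["time_s"],manip.state()["ft_force"])
im=cv2.imread("pics/rel.png"); cv2.imwrite("pics/z5.png",cv2.resize(im[100:300,140:400],(780,600),interpolation=cv2.INTER_CUBIC))
E
```

```text
14.3 [-0.56428906 -0.49617164 -0.83021476]
```

View pics/z5.png

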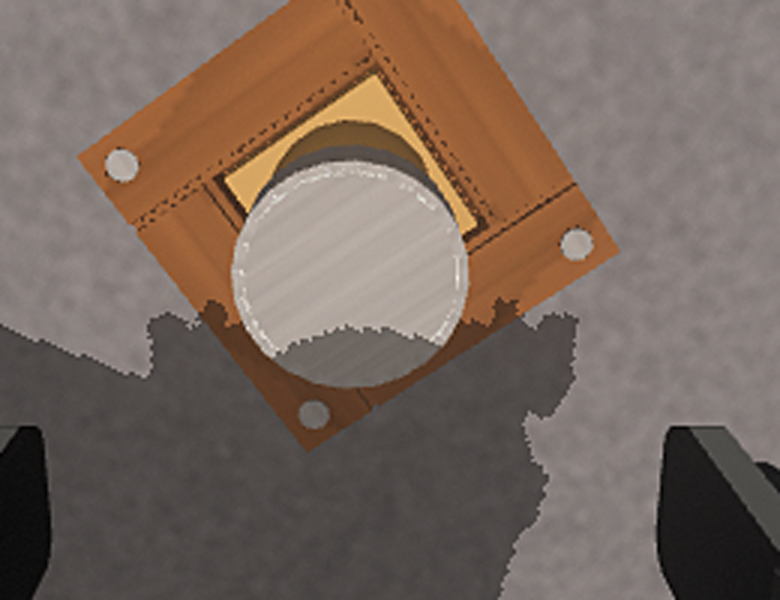

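```bash
python3 - <<'E'
from h import *
c=dict(np.load("pics/rel.npz"))
p=lambda u,v:((u+.5)/3-.5+140,(v+.5)/3-.5+100)
A,Bp,C=[ray(c,p(*q),.028)[:2] for q in [(123,166),(577,244),(314,414)]]
print("block",(A+Bp)/2,[np.degrees(np.arctan2(*(x)[::-1]))%90 for x in (A-C,Bp-C)])
t,l,r=[ray(c,p(*q),.022)[:2] for q in [(378,73),(226,180),(478,232)]]
print("foot",(l+r)/2,np.linalg.norm(t-l),np.linalg.norm(t-r),[np.degrees(np.arctan2(*(x)[::-1]))%90 for x in (t-l,t-r)])
im=cv2.imread("pics/rel.png")
for z in (.103,):
    D=np.array([ray(c,p(*q),z)[:2] for q in [(232,270),(467,270),(350,387),(350,159)]])
    M=np.c_[2*D,np.ones(4)]; s=np.linalg.lstsq(M,(D**2).sum(1),rcond=None)[0]; print("cap",s[:2],np.sqrt(s[2]+s[:2]@s[:2]))
E
```

```text
block [0.55231994 0.14339772] [np.float64(63.67431271441734), np.float64(63.600534642587014)]
foot [0.55322513 0.1420505 ] 0.05765609900611418 0.05918388571967773 [np.float64(63.68624097869117), np.float64(61.460525650857534)]
cap [0.55192821 0.14284102] 0.028198595741942865
```

The jar is released, seated and upright: cap and block centres agree to 1 mm and the yaw matches. Next I'll regrasp centred and twist.

```bash
python3 - <<'E'
from h import *
B=[.552,.1436]
manip.line_to([*B,.12],.15); manip.line_to([*B,.097],.08); manip.wait(.1)
fingers.gripper_close(110); manip.wait(.3)
s=manip.state(); print(s["time_s"],s["opening"],s["ft_force"].round(1),s["torque"].round(2),s["eef_pos"].round(4))
q0=np.array(s["joints"]); print(q0.round(3))
for d in (.1,.25,.4,.55,.7,.85,1.0,1.15):
    q=q0.copy(); q[5]-=d; manip.movej(q); s=manip.state()
    print(d,s["opening"].round(4),s["ft_force"].round(1),s["torque"].round(2),s["eef_pos"].round(4),(s["joints"][5]-q0[5]).round(3))
    if abs(s["torque"][2])>2.5 or np.linalg.norm(s["ft_force"])>60: print("stop"); break
manip.wait(.2); s=manip.state(); print(s["time_s"],s["ft_force"],s["torque"])
shot("wrist","tw"); shot("scene","stw")
E
```

```text
16.3583 0.053731872875189095 [-4.2 -2.1  5.4] [-0.29  0.68  0.02] [0.5518 0.1435 0.098 ]
[ 0.254  0.132 -0.08   1.358 -0.     1.324]Traceback (most recent call last):
  File "<stdin>", line 9, in <module>
AttributeError: 'float' object has no attribute 'round'
```

```bash
python3 - <<'E'
from h import *
s=manip.state(); q0=np.array(s["joints"]); print(q0.round(3),s["torque"].round(2),s["ft_force"].round(1)); base=1.324
for d in (.25,.4,.55,.7,.85,1.0,1.15):
    q=q0.copy(); q[5]=base-d; manip.movej(q); s=manip.state()
    print(d,round(s["opening"],4),s["ft_force"].round(1),s["torque"].round(2),s["eef_pos"].round(4),round(s["joints"][5]-base,3))
    if abs(s["torque"][2])>2.5 or np.linalg.norm(s["ft_force"])>60: print("stop"); break
manip.wait(.2); s=manip.state(); print(s["time_s"],s["ft_force"],s["torque"])
shot("wrist","tw"); shot("scene","stw")
E
```

```text
[ 0.255  0.132 -0.081  1.358  0.     1.227] [0.31 0.59 0.09] [-2.4  0.6  1.8]
0.25 0.0536 [-2.5  0.8 -0.1] [0.44 0.32 0.05] [0.5515 0.1439 0.098 ] -0.245
0.4 0.0539 [-1.6  2.   1.1] [0.5  0.36 0.1 ] [0.5516 0.1438 0.098 ] -0.393
0.55 0.0536 [-1.5  1.8  1. ] [0.52 0.39 0.12] [0.5516 0.1438 0.0981] -0.542
0.7 0.0536 [-3.7  1.2  5.3] [0.26 0.69 0.11] [0.5516 0.1437 0.0985] -0.692
0.85 0.0539 [-3.4 -0.6  9.2] [-0.03  0.63  0.09] [0.552  0.1436 0.0991] -0.843
1.0 0.0535 [-4.6  0.7  9. ] [0.16 0.76 0.09] [0.5519 0.1437 0.0991] -0.993
1.15 0.0538 [-3.1 -0.5  9.1] [0.07 0.78 0.12] [0.5519 0.1437 0.0991] -1.143
18.675 [-3.96119982 -0.51476465  8.42773672] [0.05130283 0.75864129 0.0709201 ]
```

View pics/tw.png

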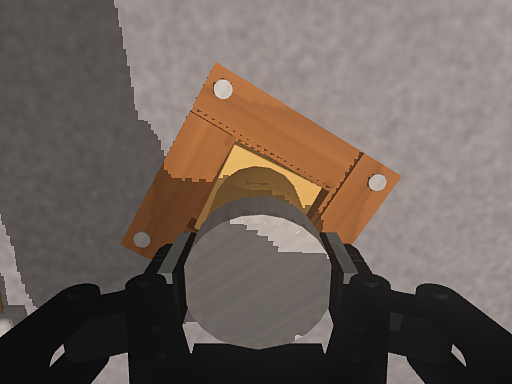

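The cap rose about 1 mm with an upward force step between 0.7 and 0.85 rad of turn, which fits the seal freeing it. The block and foot look unmoved in the picture. Next I'll lift gently.

```bash
python3 - <<'E'
from h import *
p=manip.state()["eef_pos"]
for z in (.103,.108,.118,.134):
    manip.line_to([.5519,.1437,z],.03); manip.wait(.1); s=manip.state(); print(z,s["eef_pos"].round(4),s["ft_force"].round(1),s["torque"].round(2),round(s["opening"],4))
manip.wait(.4); s=manip.state(); print(s["time_s"],s["ft_force"].round(2),s["tool_rot"])
shot("wrist","fin"); shot("scene","sfin"); shot("top","tfin")
im=cv2.imread("pics/sfin.png"); cv2.imwrite("pics/z6.png",cv2.resize(im[120:230,230:360],(780,660)[:2] and (708,600),interpolation=cv2.INTER_CUBIC))
E
```

```text
0.103 [0.5519 0.1436 0.1027] [-1.1  0.1 -0.6] [-0.12  0.13 -0.02] 0.0537
0.108 [0.5519 0.1437 0.108 ] [-1.4 -0.8  0.2] [-0.11  0.24 -0.01] 0.054
0.118 [0.5519 0.1437 0.1179] [ 0.1  1.  -0.7] [-0.01 -0.03 -0.06] 0.0537
0.134 [0.5518 0.1437 0.1338] [1.4 0.5 0.1] [ 0.01 -0.04 -0.04] 0.0539
21.375 [ 0.44  0.56 -1.33] [-2.12988591e+00 -2.30879912e+00 -1.04954107e-04]
```

View pics/fin.png

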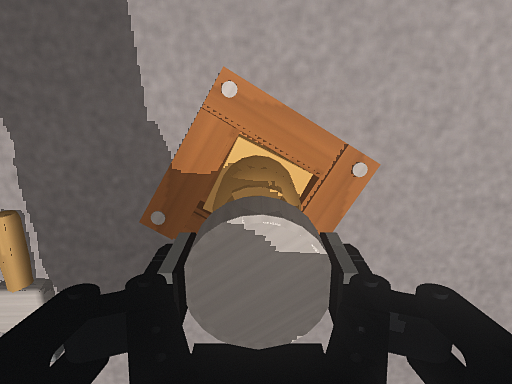

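View pics/z6.png

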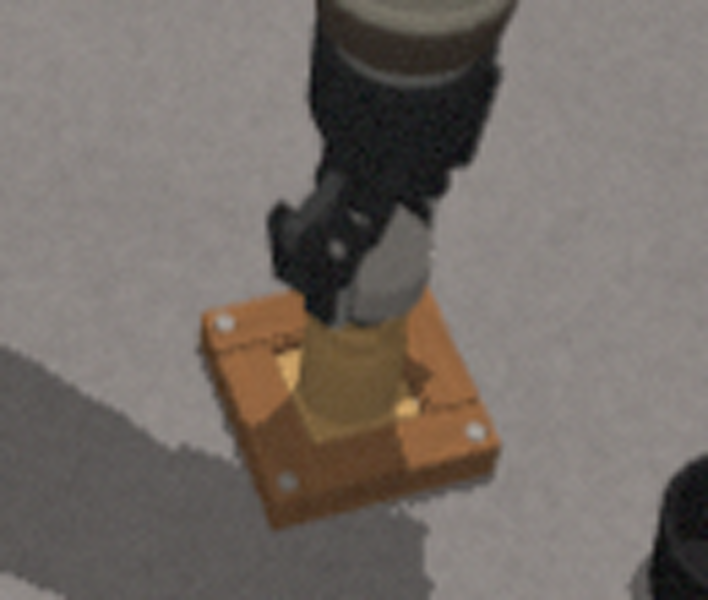

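View pics/tfin.png

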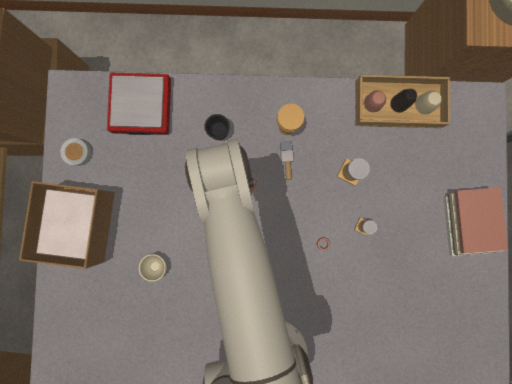

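```bash
python3 - <<'E'
from h import *
s=manip.state(); print(s["eef_pos"],s["opening"],abs(s["qvel"]).max(),s["time_s"]); print(manip.hand_in())
E
```

```text
[0.55188753 0.14370501 0.13396781] 0.05388665162949472 0.0011503078412002257 21.525
the job is handed in; nothing more can be done
None
```

I seated the middle jar in the block's pocket, twisted its cap off anticlockwise, and handed the job in at 21.5 s still gripping the cap. The hand-in returned no verdict.

- **Seating:** I carried the jar by its cap, set it down in the pocket and released it. In the wrist view the cap and block centres agreed to about 1 mm. One foot edge matched the block's yaw exactly; the other read about 2° off, which I put down to rough corner picking.
- **Twist:** I regripped the cap at 110 N and turned it about 1.14 rad. The arm was pushed up about 1 mm, with a jump in upward force, between 0.7 and 0.85 rad. I took that as the lugs coming free.
- **Lift and final hold:** I raised the cap about 35 mm, to an estimated 2 cm above the rim. That height is calculated from arm positions, not measured in a picture. The wrist force during the lift was about 1 N, so the jar did not come up with the cap. The gripper stayed at 54 mm open and the arm was still at hand-in.
- **Last pictures:** They show the jar standing in the pocket and the cap held above it. The other things looked unmoved by eye; I did not measure them.

While gripping the seated jar, the arm stood about 1 mm above its commanded height with roughly 5 N and 0.7 N m on the wrist. The moment disappeared once the cap was off.

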